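# Tighten the window ring of the band sealer with a pin spanner

## Robot

A 6-joint arm with a two-finger parallel gripper is mounted at the origin on the work surface. World frame = base frame: x ahead of the robot, y to its left, z up, the work surface at z = 0. Lengths are in m, angles in rad, forces in N, time in s.
With the tool pointing down it reaches from about 0.3 to 0.875 m from the base axis. Payload 6.4 kg.
Tool frame: the origin (TCP) lies between the finger pads; the fingertips stand 25 mm ahead of it and the grasp point (between the pads) lies 6 mm ahead of it (manip.tip_extent is the distance from the TCP to the fingertips, in m); z points along the fingers, y is the line along which they close (so a half turn about z gives the same grasp; the last joint's range is limited). The gripper opens to 85 mm and grips with 20 to 120 N. Pads are 22 mm wide; open, the fingers measure 114 mm over their backs; the gripper's body (76 mm by 85 mm) begins 54 mm behind the grasp point. The pads swing forward as they close: fully open they stand 13 mm farther back than shut.
Start: joints at [0.938, 0.181, 1.607, -0, 1.354, -0.206], TCP at [0.238, 0.523, 0.256] pointing down, gripper open.
Joint ranges: [-2.99, 2.99], [-0.89, 2.07], [0.3, 2.58], [-1.14, 4.28], [0, 2.63], [-3.12, 3.12]. Speed limits (rad/s): [2.57, 2.57, 3.01, 3.14, 3.14, 3.14].

## Interface

Orientations are given as a unit quaternion [x, y, z, w].
In Python, from plant import manip, viewer, order gives the robot as it stands (manip), with the cameras (viewer) and the job (order).
- The arm moves only by the shell command python3 drive.py 'ROWS'. ROWS is one flat JSON list of numbers that holds 1 to 12 rows one after another, with no inner brackets; each row has 5 numbers: the finger opening in m, then dx, dy, dz in m, then a turn about the tool's z in rad; each row is the pose to reach, as a shift and turn from the pose commanded when the command began, along the tool's axes at that moment; what a row does not reach only later rows make up. A row lasts 1/12 s, in which the tool goes at most 0.0417 m and 0.125 rad, less where a joint would pass 70% of its speed; a pose out of reach is approached as far as the arm can. The fingers move at their own pace and stop on an object; the grip force is fixed at half the most. Time passes only in rows, so rows that do not move let the fingers close. It prints the time, the measured TCP pose, the force, the opening and the grip force at its end. Input that does not fit is refused with a message, and nothing moves.
- manip.sense(): the state, without advancing time (a new reading comes with each control period).
- viewer.grab_frame(name): name is "scene" or "top" or "wrist"; returns a dict with "frame" (400x640x3 uint8, red, green, blue), "fov_y" (degrees; the focal length in pixels is half the picture's height over the tangent of half this angle, whatever the lens; pixels are square), "cx", "cy" (the principal point, pixels), "world_from_camera" (4x4, takes a point from camera to world coordinates). Camera axes: x right, y down, z forward; pixel columns grow to the right and rows downward; lengths in m; the calibration is good to about 2 mm. A picture is of the moment at which its call begins. There is no depth.
- order.close_job(): hands the job in; it is judged then, once.
The state is a dict: "time_s": time; "joints": joint angles; "dq": joint speeds; "joint_efforts": joint torques, N m; "eef_pos": TCP position; "ee_rot": TCP orientation; "wrist_force": force on the tool from outside, world axes, zero at the start; "moment": the same for the moment, N m; "finger_gap": finger opening in m; "grip_force": force on a finger pad.
Only numpy, scipy, OpenCV 4.12 (cv2) and the standard library are available. Lean on these libraries where they do the work, as an engineer would, in place of code of your own. Each camera call takes 0.05 s, during which the arm holds its last target. There are 200 camera calls.

## Task

The steel ring around the small round window on top of the blue sealing machine is only finger-tight. Take the orange-handled pin spanner from its holder, set both its pins well down into two opposite holes of the ring, and turn the ring clockwise until it comes up firm against its stop - firm, but without wrenching it or leaning hard on the machine. Keep both pins in while you turn and keep off the glass. Then put the spanner back in its holder as it stood, and leave the carton, the jar and the tape roll where they are.

Things in the scene. Friction and masses are not known exactly. Their poses are not given: they have to be found in the camera images.
- machine: Blue low band sealer, 260 x 440 x 130 mm (x, y, z), fixed. Origin: centre of its underside; its front with white rollers (30 mm out) faces its -x. On its top, towards its -y end, is the round window with the steel ring. Towards its +y end are a white cover, 36 mm high, and a red ball lever, 83 mm high, both more than 150 mm from the ring axis.
- ring_face (a point): Where the ring's vertical axis meets its flat top face, 144 mm above the bench. Fixed on the machine: does not turn with the ring. Bright steel ring, 64 mm outside, 35 mm inside diameter, 10 mm high. Six round upright holes 10 mm wide, 10 mm deep, 60 degrees apart on a 49 mm circle. Where they stand round the axis at the start varies and is not measured: look with a camera or find it by feel.
- ring (a joint): How far the ring is screwed in (rad): grows clockwise seen from above; starts at 0.3 to 0.8; hard stop (tight) at 1.2. Does not tell where the holes stand. Needs 0.3 N m to turn (6 N a pin), so pins pressed lightly on its face (5 N) do not drag it; stays where left. At the stop the moment rises at once; 0.7 N m is firm. Over 80 N between spanner and machine, contacts added up, is wrenching.
- glass: The round window in the middle of the ring, 33 mm diameter, fixed; its top lies 6 mm below the ring's top face. Origin: centre of its underside. Not to be touched.
- spanner: Two-pin spanner, 0.22 kg, standing pins down in its holder. Origin: centre of the underside of its steel bar, 64 x 18 x 12 mm; x along the bar, z up. Two 6 mm pins with bevelled tips (3 mm across), 8.5 mm long, point down at x = +24.5 and -24.5 mm. Orange flat-sided handle 40 x 18 mm (x, y), 22 to 80 mm above the origin: grip from above across its 18 mm, fingers closing along y.
- pin_a (a point): Centre of the tip of the pin at the spanner's +x end, 8.5 mm below the bar's underside.
- pin_b (a point): Centre of the tip of the pin at the spanner's -x end, 8.5 mm below the bar's underside.
- holder: Aluminium holder, 100 x 54 mm (x, y), 31 mm high, fixed; origin at the centre of its underside. In it a pocket 70 x 24 mm, 5 mm deep, for the spanner's bar (3 mm play all round), bar along the holder's x, either way round; the bar rests on two black rails, with an open 10 mm slot between them for the pins.
- holder_seat (a point): Middle of the holder's pocket, at the height of the rails (26 mm above the bench): the spanner's origin lies here when it is put away.
- carton: Small orange carton, 75 x 55 x 60 mm high, loose; origin at the centre of its underside.
- jar: Amber jar with a red cap, 60 mm diameter, 85 mm high, loose; origin at the centre of its underside.
- tape: White tape roll lying flat, 84 mm outside diameter, 35 mm high, loose; origin at the centre of its underside.

How it is judged:
By the outcome, as a careful person would: the job done as asked, in the order asked, and still so for the second after the job is handed in, with the robot touching nothing.
It also fails if it takes over 72 s, if anything falls off the work surface, if the arm or the gripper's body presses on something with over 40 N, if the wrist force passes 120 N, or if a joint passes its speed limit or range.

## Working session

There is one attempt and no reset: what is moved stays moved. The work goes in short steps, Python scripts to look and compute and a shell command to move; the robot and the scene stay as the last step left them, time stands still between calls to the robot, and variables do not carry over. Pictures are saved under pics/ and viewed, at most 11 in all, crops included, and the job is handed in when it is done.

```bash
ls; mkdir -p pics
cat > h.py <<'E'
import numpy as np, cv2
from scipy.spatial.transform import Rotation as R
from plant import manip, viewer, order
def grab(n):
    f=viewer.grab_frame(n); return f
def ray(f,u,v,z):
    fl=f["frame"].shape[0]/2/np.tan(np.radians(f["fov_y"])/2)
    T=np.array(f["world_from_camera"]); d=T[:3,:3]@np.array([(u-f["cx"])/fl,(v-f["cy"])/fl,1]); o=T[:3,3]
    return o+d*(z-o[2])/d[2]
def proj(f,p):
    fl=f["frame"].shape[0]/2/np.tan(np.radians(f["fov_y"])/2)
    T=np.array(f["world_from_camera"]); c=T[:3,:3].T@(np.array(p)-T[:3,3]); return f["cx"]+fl*c[0]/c[2], f["cy"]+fl*c[1]/c[2]
def save(f,n,crop=None,s=1):
    im=f["frame"][:,:,::-1]
    if crop: a,b,c,d=crop; im=im[b:d,a:c]
    cv2.imwrite("pics/"+n,cv2.resize(im,None,fx=s,fy=s,interpolation=cv2.INTER_CUBIC))
E
python3 - <<'E'
from h import *
for n in("top","scene"):
    f=grab(n); save(f,n+".png"); print(n,f["fov_y"],f["cx"],f["cy"],np.round(f["world_from_camera"],3).tolist()); np.save(n+".npy",f,allow_pickle=True)
s=manip.sense(); print(s)
E
```

```text
drive.py
pics
plant.py
top 56.91166993145248 314.90545139816504 201.8207546564521 [[-0.031, -0.992, 0.122, 0.489], [-0.999, 0.028, -0.024, -0.081], [0.02, -0.123, -0.992, 0.865], [0.0, 0.0, 0.0, 1.0]]
scene 51.59023554279435 320.1024740146402 200.58460103583806 [[-0.823, 0.349, -0.449, 0.984], [0.568, 0.528, -0.631, 0.469], [0.016, -0.774, -0.633, 0.71], [0.0, 0.0, 0.0, 1.0]]
{'time_s': 0.1, 'joints': array([ 9.37721277e-01,  1.81451588e-01,  1.60791023e+00,  2.81920088e-05,
        1.35379934e+00, -2.06279907e-01]), 'dq': array([-4.21976568e-05, -1.78178927e-03, -3.32989404e-03,  1.43471750e-03,
       -5.45931696e-04, -8.18343326e-04]), 'joint_efforts': array([ 2.23220122e-03, -4.45873976e+01, -3.52242279e+01, -1.65140286e-04,
        4.06962048e-03, -2.16488093e-05]), 'eef_pos': array([0.23771491, 0.52306076, 0.25548166]), 'ee_rot': array([ 2.11784531e-01,  9.77316068e-01, -7.10586238e-04, -3.32124354e-04]), 'wrist_force': array([ 0.87184603,  0.42299147, -0.34668052]), 'moment': array([-0.00165831,  0.01333811,  0.01717537]), 'grip_force': 0.0, 'finger_gap': 0.08522618141824571}
```

View pics/top.png

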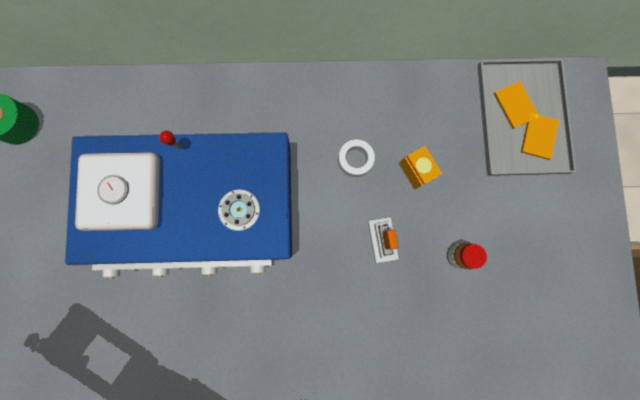

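View pics/scene.png

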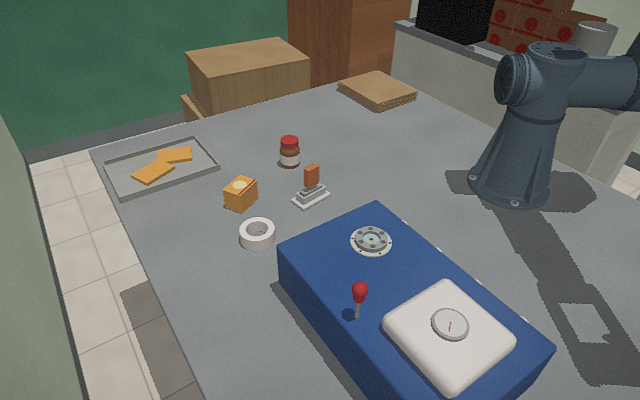

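The top view shows the ring at (239,210) and the holder at (384,240), with the spanner handle at (391,239). The tape is at (357,157), the carton at (422,167) and the jar at (470,255). The scene view agrees, and the arm isn't blocking anything.

Run:
```python
from h import *
f=np.load("top.npy",allow_pickle=True).item(); g=np.load("scene.npy",allow_pickle=True).item()
hsv=cv2.cvtColor(f["frame"],cv2.COLOR_RGB2HSV)
def blob(mask,box):
    m=np.zeros_like(mask); a,b,c,d=box; m[b:d,a:c]=mask[b:d,a:c]
    cs,_=cv2.findContours(m,cv2.RETR_EXTERNAL,cv2.CHAIN_APPROX_NONE); return max(cs,key=cv2.contourArea)
wh=((hsv[...,1]<40)&(hsv[...,2]>170)).astype(np.uint8)
orr=((hsv[...,0]<18)&(hsv[...,1]>150)&(hsv[...,2]>90)).astype(np.uint8)
blue=((hsv[...,0]>100)&(hsv[...,0]<125)&(hsv[...,1]>150)).astype(np.uint8)
for nm,m,box,z in(("holder",wh,(360,205,410,275),.031),("handle",orr,(360,205,410,275),.09),("ring",1-blue,(212,183,266,238),.144)):
    c=blob(m,box); r=cv2.minAreaRect(c); print(nm,r,cv2.fitEllipse(c))
    P=np.array([ray(f,u,v,z)[:2] for u,v in cv2.boxPoints(r)]); print(P.round(3).tolist(),P.mean(0).round(4))
    e=P[1:]-P[:-1]; print(np.linalg.norm(e,axis=1).round(4),np.degrees(np.arctan2(e[:,1],e[:,0])).round(1))
p=ray(f,239,210,.144); print(p,proj(g,p)); 
s=manip.sense(); print(R.from_quat(s["ee_rot"]).as_matrix().round(3))
w=grab("wrist"); print(w["fov_y"],w["cx"],w["cy"]); T=np.array(w["world_from_camera"]);Rt=R.from_quat(s["ee_rot"]).as_matrix()
print((Rt.T@(T[:3,3]-s["eef_pos"])).round(4), (Rt.T@T[:3,:3]).round(3).tolist())
```

```text
holder ((383.1319885253906, 239.47598266601562), (43.021949768066406, 22.09235382080078), 79.69515228271484) ((383.85845947265625, 239.37506103515625), (24.895898818969727, 45.381351470947266), 169.02745056152344)
[[0.546, -0.221], [0.553, -0.271], [0.457, -0.283], [0.45, -0.234]] [ 0.5016 -0.2526]
[0.0506 0.0965 0.0499] [ -81.4 -172.8   98.3]
handle ((390.2307434082031, 239.1538543701172), (18.8271484375, 12.159200668334961), 78.69007110595703) ((390.6820983886719, 238.9504852294922), (12.008662223815918, 20.960439682006836), 166.39468383789062)
[[0.518, -0.24], [0.522, -0.265], [0.483, -0.271], [0.479, -0.246]] [ 0.5006 -0.2555]
[0.0258 0.0392 0.0257] [ -80.5 -171.8   99.4]
ring ((238.5, 209.5), (42.37451934814453, 43.00697326660156), 18.43494987487793) ((238.45492553710938, 209.62232971191406), (41.79159927368164, 42.934181213378906), 61.57188415527344)
[[0.541, 0.104], [0.621, 0.077], [0.592, -0.001], [0.513, 0.026]] [0.5668 0.0514]
[0.0841 0.0839 0.0838] [ -18.3 -110.2  160.9]
[0.56544361 0.05050308 0.144     ] (np.float64(369.96784497212275), np.float64(237.19563331575947))
[[-0.91   0.414 -0.001]
 [ 0.414  0.91  -0.001]
 [ 0.    -0.002 -1.   ]]
66.61632848580093 318.363526795616 198.91853993700295
[ 0.0688 -0.0004 -0.1184] [[-0.0, -0.962, -0.272], [1.0, -0.0, 0.0], [-0.0, -0.272, 0.962]]
```

```bash
python3 drive.py '[0.085, -0.04, -0.024, -0.003, -0.05, 0.085, -0.08, -0.048, -0.007, -0.1, 0.085, -0.12, -0.072, -0.01, -0.15, 0.085, -0.16, -0.096, -0.015, -0.2, 0.085, -0.2, -0.12, -0.02, -0.25, 0.085, -0.24, -0.144, -0.025, -0.3, 0.085, -0.28, -0.168, -0.03, -0.35, 0.085, -0.32, -0.192, -0.035, -0.4, 0.085, -0.36, -0.216, -0.035, -0.45, 0.085, -0.39, -0.234, -0.035, -0.5, 0.085, -0.42, -0.25, -0.035, -0.53, 0.085, -0.43, -0.256, -0.035, -0.56]'
cat > d.py <<'E'
import sys
from h import *
# tool-axes offset to target x y z yaw(rad of tool x)
t=[float(a) for a in sys.argv[1:5]]; s=manip.sense(); M=R.from_quat(s["ee_rot"]).as_matrix()
yaw=np.arctan2(M[1,0],M[0,0]); d=M.T@(np.array(t[:3])-s["eef_pos"]); tw=-((t[3]-yaw+np.pi)%(2*np.pi)-np.pi)
print("pos",s["eef_pos"].round(4),"yaw",round(yaw,4),"tilt",M[:2,2].round(4),"dtool",d.round(4),"turn",round(tw,4),"F",s["wrist_force"].round(1),"M",s["moment"].round(2),"q",s["joints"].round(2),"t",s["time_s"])
E
python3 d.py .566 .051 .29 3.27
```

```text
time_s: 1.15
eef_pos: [0.5231, 0.1121, 0.2913]
ee_rot: [-0.067, 0.998, 0.0, 0.0]
wrist_force: [1.0, 1.2, 1.0]
finger_gap: 0.0847
grip_force: 0.0
pos [0.5231 0.1121 0.2913] yaw -3.007 tilt [0.0002 0.0001] dtool [-0.0344 -0.0663  0.0013] turn 0.0061 F [1.  1.2 1. ] M [ 0.06 -0.03  0.01] q [-0.01  0.06  1.67  0.    1.41 -1.72] t 1.15
```

```bash
python3 drive.py '[0.085, -0.016, -0.03, 0, 0, 0.085, -0.034, -0.066, 0, 0, 0.085, -0.034, -0.066, 0, 0, 0.085, -0.034, -0.066, 0, 0]'
python3 - <<'E'
from h import *
f=grab("wrist"); np.save("w1.npy",f,allow_pickle=True); save(f,"w1.png")
print(proj(f,[.566,.051,.144]))
E
```

```text
time_s: 1.48
eef_pos: [0.5653, 0.0511, 0.2905]
ee_rot: [-0.065, 0.998, 0.0, -0.001]
wrist_force: [-0.1, 0.4, -0.3]
finger_gap: 0.085
grip_force: 0.0
(np.float64(318.39181720556815), np.float64(193.62846346560428))
```

View pics/w1.png

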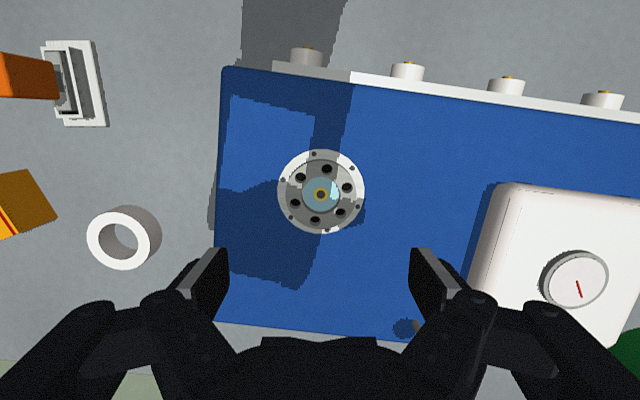

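The ring is centred near (321,192). Its six dark holes are near (301,177), (326,169), (347,187), (340,212), (315,219) and (295,203). Next I'll refine these.

```bash
cat > ringfit.py <<'E'
from h import *
def ringfit(f,seeds,thr=75,v=True):
    g=cv2.cvtColor(f["frame"],cv2.COLOR_RGB2GRAY)
    n,l,st,c=cv2.connectedComponentsWithStats((g<thr).astype(np.uint8))
    P=[];A=[]
    for s in seeds:
        k=[i for i in range(1,n) if st[i,4]<400 and st[i,4]>15]
        i=min(k,key=lambda i:np.hypot(*(c[i]-s))); 
        if np.hypot(*(c[i]-s))<8: P.append(ray(f,*c[i],.144)[:2]);A.append((st[i,4],c[i].round(1).tolist()))
    P=np.array(P); M=np.c_[2*P,np.ones(len(P))]; x=np.linalg.lstsq(M,(P**2).sum(1),rcond=None)[0]
    r=np.sqrt(x[2]+x[:2]@x[:2]); a=np.arctan2(*(P-x[:2]).T[::-1])
    ph=np.angle(np.exp(6j*a).mean())/6
    if v: print(A); print("ctr",x[:2].round(4),"diam",(2*r).round(4),"phase deg (mod60)",np.degrees(ph).round(2),"dev",(np.degrees(np.angle(np.exp(6j*(a-ph)))/6)).round(1))
if __name__=="__main__":
    f=np.load("w1.npy",allow_pickle=True).item()
    for t in(60,80,100): ringfit(f,[(301,177),(326,169),(347,187),(340,212),(315,219),(295,203)],t)
    f=np.load("top.npy",allow_pickle=True).item()
    hsv=cv2.cvtColor(f["frame"],cv2.COLOR_RGB2HSV)
E
python3 ringfit.py; python3 d.py .502 -.2535 .29 3.273
```

```text
[(np.int32(63), [300.3, 176.6]), (np.int32(76), [326.5, 168.3]), (np.int32(62), [346.3, 186.7]), (np.int32(48), [339.9, 211.6]), (np.int32(50), [314.8, 219.1]), (np.int32(57), [294.8, 202.1])]
ctr [0.5664 0.0529] diam 0.0484 phase deg (mod60) -5.18 dev [ 0.2  0.1 -0.4  0.1  0.2 -0.1]
[(np.int32(84), [300.2, 177.2]), (np.int32(95), [326.4, 168.7]), (np.int32(79), [346.6, 187.4]), (np.int32(83), [340.3, 212.6]), (np.int32(86), [314.7, 220.5]), (np.int32(88), [294.7, 203.0])]
ctr [0.5673 0.0531] diam 0.0491 phase deg (mod60) -5.04 dev [-0.1  0.4 -0.2  0.4 -0.  -0.4]
[(np.int32(98), [300.4, 177.9]), (np.int32(122), [326.5, 169.2]), (np.int32(85), [346.5, 187.4]), (np.int32(102), [340.3, 212.9]), (np.int32(117), [314.5, 221.1])]
ctr [0.5678 0.0532] diam 0.0492 phase deg (mod60) -4.79 dev [-0.5 -0.   0.7  0.5 -0.7]
pos [0.5646 0.0525 0.2906] yaw -3.0102 tilt [-0.0015  0.0005] dtool [ 0.1022 -0.2952  0.0005] turn -0.0 F [-1.  -0.7  0.8] M [ 0.06  0.09 -0.02] q [-0.12  0.14  1.59  0.    1.42 -1.82] t 1.5333
```

```bash
python3 drive.py '[0.085, 0.01, -0.03, 0, 0, 0.085, 0.025, -0.07, 0, 0, 0.085, 0.038, -0.11, 0, 0, 0.085, 0.05, -0.15, 0.01, 0, 0.085, 0.065, -0.19, 0.02, 0, 0.085, 0.078, -0.23, 0.03, 0, 0.085, 0.092, -0.265, 0.04, 0, 0.085, 0.102, -0.295, 0.05, 0, 0.085, 0.102, -0.295, 0.05, 0, 0.085, 0.102, -0.295, 0.05, 0]'
python3 - <<'E'
from h import *
f=grab("wrist"); np.save("w2.npy",f,allow_pickle=True); save(f,"w2.png")
print(proj(f,[.502,-.2535,.031]),proj(f,[.502,-.2535,.106]))
E
```

```text
time_s: 2.37
eef_pos: [0.502, -0.2526, 0.2404]
ee_rot: [-0.066, 0.998, 0.001, -0.001]
wrist_force: [-0.5, -0.0, -0.1]
finger_gap: 0.0851
grip_force: 0.0
(np.float64(317.53287986644585), np.float64(178.33312092065205)) (np.float64(317.4836319908061), np.float64(196.26279798848503))
```

View pics/w2.png

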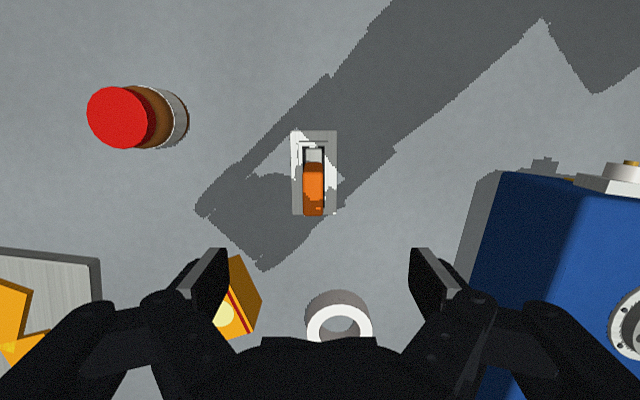

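The wrist view shows the orange handle at about (313,190) and the holder spanning (291,131) to (337,215). Both look nearly aligned with the image, and the carton is clear of the fingers.

Run:
```python
from h import *
f=np.load("w2.npy",allow_pickle=True).item(); im=f["frame"]; hsv=cv2.cvtColor(im,cv2.COLOR_RGB2HSV)
o=(hsv[...,0]<20)&(hsv[...,1]>150)&(hsv[...,2]>60); o[:,:280]=0;o[:,345:]=0;o[230:]=0
for v in range(158,220,4):
    u=np.where(o[v])[0]
    if len(u): print(v,u.min(),u.max(),hsv[v,u].mean(0).round())
g=cv2.cvtColor(im,cv2.COLOR_RGB2GRAY)
for v in (140,160,180,200,210): print(v,g[v,284:344].tolist())
```

```text
162 310 315 [ 10. 156.  94.]
166 304 322 [ 13. 228. 104.]
170 304 322 [ 13. 229. 104.]
174 303 322 [ 13. 222. 217.]
178 303 322 [ 13. 220. 224.]
182 303 322 [ 13. 220. 223.]
186 303 322 [ 13. 223. 223.]
190 303 322 [ 13. 220. 223.]
194 303 322 [ 13. 223. 212.]
198 303 322 [ 13. 226. 190.]
202 303 322 [ 13. 228. 135.]
206 303 322 [ 13. 230. 132.]
210 303 322 [ 13. 226. 134.]
214 304 321 [ 13. 239. 132.]
140 [151, 144, 145, 144, 142, 119, 209, 239, 230, 228, 229, 225, 231, 234, 231, 194, 191, 189, 187, 187, 194, 191, 187, 189, 190, 116, 121, 111, 116, 117, 118, 118, 121, 118, 116, 117, 118, 121, 117, 120, 119, 118, 116, 118, 140, 139, 139, 140, 142, 147, 139, 144, 127, 89, 91, 91, 91, 93, 90, 87]
160 [146, 144, 143, 148, 147, 142, 113, 225, 234, 227, 227, 225, 229, 235, 154, 237, 233, 240, 123, 21, 36, 58, 132, 147, 145, 168, 179, 193, 192, 194, 197, 197, 201, 197, 191, 197, 194, 157, 28, 39, 129, 251, 234, 237, 220, 131, 137, 140, 142, 137, 138, 143, 125, 78, 91, 95, 90, 90, 90, 91]
180 [90, 91, 85, 92, 94, 90, 91, 121, 141, 138, 197, 188, 127, 139, 139, 134, 137, 134, 80, 115, 118, 139, 136, 144, 139, 139, 141, 142, 141, 143, 142, 143, 144, 141, 141, 146, 145, 129, 109, 30, 102, 247, 230, 226, 228, 231, 228, 229, 234, 229, 229, 233, 206, 126, 149, 158, 157, 157, 156, 116]
200 [90, 99, 96, 93, 95, 93, 88, 84, 139, 142, 132, 139, 135, 136, 140, 137, 134, 135, 101, 65, 78, 83, 82, 84, 78, 83, 116, 119, 116, 117, 113, 115, 114, 111, 114, 90, 77, 70, 65, 25, 86, 173, 129, 133, 131, 135, 137, 139, 136, 131, 136, 137, 110, 89, 97, 96, 95, 93, 98, 83]
210 [92, 94, 95, 92, 95, 91, 93, 97, 128, 138, 136, 135, 134, 138, 141, 134, 136, 133, 126, 58, 82, 80, 84, 81, 89, 87, 83, 82, 83, 85, 86, 77, 79, 82, 75, 93, 84, 71, 70, 114, 139, 136, 136, 135, 135, 139, 138, 138, 136, 134, 131, 128, 112, 159, 156, 159, 158, 154, 155, 157]
```

```bash
python3 drive.py '[0.085, 0.001, -0.002, 0.025, 0, 0.085, 0.001, -0.004, 0.055, 0, 0.085, 0.001, -0.004, 0.08, 0, 0.085, 0.001, -0.004, 0.08, 0, 0.085, 0.001, -0.004, 0.08, 0]'
cat > han.py <<'E'
from h import *
f=grab("wrist"); np.save("w3.npy",f,allow_pickle=True); im=f["frame"]; hsv=cv2.cvtColor(im,cv2.COLOR_RGB2HSV); g=cv2.cvtColor(im,cv2.COLOR_RGB2GRAY)
o=((hsv[...,0]<20)&(hsv[...,1]>150)&(hsv[...,2]>60)).astype(np.uint8); o[:,:240]=0;o[:,400:]=0
n,l,st,c=cv2.connectedComponentsWithStats(o); i=1+np.argmax(st[1:,4]); print(st[i],c[i])
x,y,w,h,_=st[i]
for v in range(y+2,y+h,6):
    u=np.where(l[v]==i)[0]; print(v,u.min(),u.max(),hsv[v,u,2].mean().round(),end=' | ')
s=manip.sense(); M=R.from_quat(s["ee_rot"]).as_matrix()
for hgt in(.106,): print("tcp at",hgt,proj(f,[*s["eef_pos"][:2],hgt]))
E
python3 han.py; python3 d.py .501 -.2568 .08 3.273
```

```text
time_s: 2.83
eef_pos: [0.5024, -0.2544, 0.1609]
ee_rot: [-0.068, 0.998, 0.001, -0.001]
wrist_force: [0.2, 0.0, -0.0]
finger_gap: 0.0851
grip_force: 0.0
[ 298  178   30   79 2156] [312.67857143 217.4471243 ]
180 303 325 101.0 | 186 301 325 104.0 | 192 300 326 103.0 | 198 299 326 198.0 | 204 298 327 195.0 | 210 299 327 177.0 | 216 299 326 148.0 | 222 299 326 132.0 | 228 299 326 132.0 | 234 299 326 132.0 | 240 299 326 132.0 | 246 299 326 131.0 | 252 299 326 131.0 | tcp at 0.106 (np.float64(316.6154850565671), np.float64(231.9388363566955))
pos [ 0.5034 -0.2556  0.1625] yaw -3.0061 tilt [ 0.0007 -0.0003] dtool [ 0.0025 -0.0008  0.0825] turn 0.0041 F [0.5 1.  0.6] M [-0.01 -0.02 -0.02] q [-0.68  0.26  1.72  0.    1.17 -2.39] t 2.8833
```

```bash
python3 drive.py '[0.085, 0.001, -0.002, 0.02, 0, 0.085, 0.002, -0.0025, 0.045, 0, 0.085, 0.002, -0.0025, 0.065, 0, 0.085, 0.002, -0.0025, 0.08, 0, 0.085, 0.002, -0.0025, 0.08, 0, 0.05, 0.002, -0.0025, 0.08, 0, 0.035, 0.002, -0.0025, 0.08, 0, 0.028, 0.002, -0.0025, 0.08, 0, 0.025, 0.002, -0.0025, 0.08, 0, 0.02, 0.002, -0.0025, 0.08, 0]'; python3 d.py .501 -.2568 .08 3.273
```

```text
time_s: 3.72
eef_pos: [0.5014, -0.2601, 0.0825]
ee_rot: [-0.067, 0.998, -0.001, 0.001]
wrist_force: [1.0, 0.1, 0.2]
finger_gap: 0.0248
grip_force: 0.0
pos [ 0.5014 -0.2601  0.0825] yaw -3.0083 tilt [ 0.0016 -0.0013] dtool [-0.      0.0033  0.0025] turn 0.0019 F [1.  0.1 0.2] M [-0.01  0.01 -0.02] q [-0.69  0.37  1.75  0.    1.01 -2.39] t 3.7167
```

Not yet in contact. I'll close onto the handle in slower stages and watch the force.

```bash
python3 drive.py '[0.02, 0, 0, 0, 0, 0.02, 0, 0, 0, 0, 0.018, 0, 0, 0, 0]'; python3 drive.py '[0.010, 0, 0, 0, 0, 0.010, 0, 0, 0, 0, 0.010, 0, 0, 0, 0, 0.010, 0, 0, 0, 0]'; python3 d.py .501 -.2568 .08 3.273
```

```text
time_s: 3.97
eef_pos: [0.5008, -0.2594, 0.0814]
ee_rot: [-0.066, 0.998, 0.0, 0.0]
wrist_force: [-0.0, 2.4, 2.5]
finger_gap: 0.0178
grip_force: 2.6
time_s: 4.3
eef_pos: [0.5008, -0.2593, 0.0815]
ee_rot: [-0.067, 0.998, 0.0, 0.0]
wrist_force: [-0.9, 4.0, 5.4]
finger_gap: 0.0175
grip_force: 59.2
pos [ 0.5008 -0.2593  0.0815] yaw -3.0083 tilt [0.     0.0005] dtool [-0.0005  0.0025  0.0015] turn 0.0019 F [-0.9  4.   5.4] M [ 0.74  0.09 -0.02] q [-0.69  0.38  1.75  0.    1.01 -2.39] t 4.3
```

```bash
python3 drive.py '[0.010, 0, 0, -0.003, 0, 0.010, 0, 0, -0.008, 0, 0.010, 0, 0, -0.015, 0, 0.010, 0, 0, -0.035, 0, 0.010, 0, 0, -0.065, 0, 0.010, 0, 0, -0.1, 0, 0.010, 0, 0, -0.135, 0, 0.010, 0, 0, -0.17, 0, 0.010, 0, 0, -0.19, 0, 0.010, 0, 0, -0.19, 0, 0.010, 0, 0, -0.19, 0]'
python3 d.py .567 .053 .27 3.055
python3 - <<'E'
from h import *
f=grab("wrist"); np.save("w4.npy",f,allow_pickle=True); save(f,"w4.png")
E
```

```text
time_s: 5.22
eef_pos: [0.5011, -0.2602, 0.2726]
ee_rot: [-0.066, 0.998, -0.001, 0.001]
wrist_force: [-0.5, -0.2, -3.2]
finger_gap: 0.0176
grip_force: 58.9
pos [ 0.5011 -0.2602  0.2726] yaw -3.0086 tilt [ 0.0023 -0.0023] dtool [-0.1068  0.3017  0.0021] turn 0.2196 F [-0.5 -0.2 -3.2] M [ 0.07 -0.01 -0.04] q [-0.69  0.14  1.62 -0.    1.38 -2.39] t 5.2167
```

View pics/w4.png

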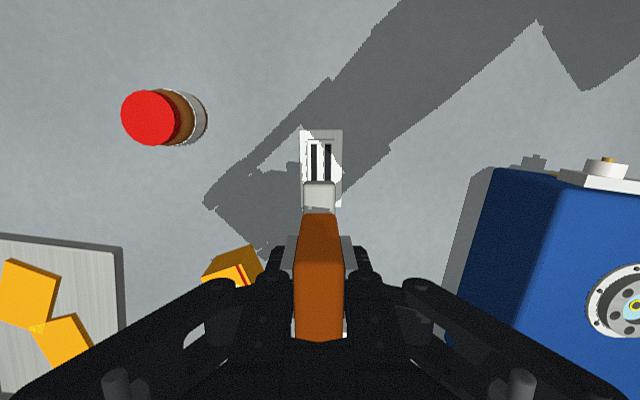

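The wrist view shows the spanner gripped straight, with its handle along u≈319 and the steel bar end at (319,183). The empty holder is ahead at (321,165) and nothing was knocked. I'll turn to the hole angle and hover just beyond the ring so that it's in view.

```bash
python3 d.py .637 .047 .27 3.055; python3 drive.py '[0.010, -0.015, 0.03, 0, 0.02, 0.010, -0.03, 0.06, 0, 0.04, 0.010, -0.045, 0.09, 0, 0.06, 0.010, -0.06, 0.12, 0, 0.08, 0.010, -0.08, 0.15, 0, 0.1, 0.010, -0.095, 0.18, 0, 0.12, 0.010, -0.11, 0.21, 0, 0.14, 0.010, -0.13, 0.24, 0, 0.16, 0.010, -0.145, 0.265, 0, 0.18, 0.010, -0.16, 0.285, 0, 0.2, 0.010, -0.172, 0.29, 0, 0.215, 0.010, -0.176, 0.286, 0, 0.22]'
python3 drive.py '[0.010, 0, 0, 0, 0, 0.010, 0, 0, 0, 0]';python3 d.py .637 .047 .27 3.055
python3 - <<'E'
from h import *
f=grab("wrist"); np.save("w5.npy",f,allow_pickle=True); save(f,"w5.png")
E
```

```text
pos [ 0.5003 -0.2595  0.2706] yaw -3.0085 tilt [-0.0006  0.0002] dtool [-0.1761  0.2856  0.0006] turn 0.2197 F [ 0.7 -0.4 -2.6] M [-0.06  0.03 -0.02] q [-0.69  0.14  1.62 -0.    1.38 -2.39] t 5.2667
time_s: 6.27
eef_pos: [0.6367, 0.0501, 0.2678]
ee_rot: [0.042, 0.999, 0.001, -0.002]
wrist_force: [-0.2, -0.4, -2.7]
finger_gap: 0.0172
grip_force: 59.1
time_s: 6.43
eef_pos: [0.6363, 0.0464, 0.2691]
ee_rot: [0.044, 0.999, -0.0, -0.002]
wrist_force: [-0.0, 0.7, -2.4]
finger_gap: 0.0174
grip_force: 59.1
pos [0.6363 0.0464 0.2691] yaw 3.0544 tilt [-0.0037 -0.0001] dtool [-0.0007  0.0007 -0.0009] turn -0.0006 F [-0.   0.7 -2.4] M [-0.01  0.01 -0.04] q [-0.11  0.31  1.42 -0.    1.41 -1.6 ] t 6.4333
```

View pics/w5.png

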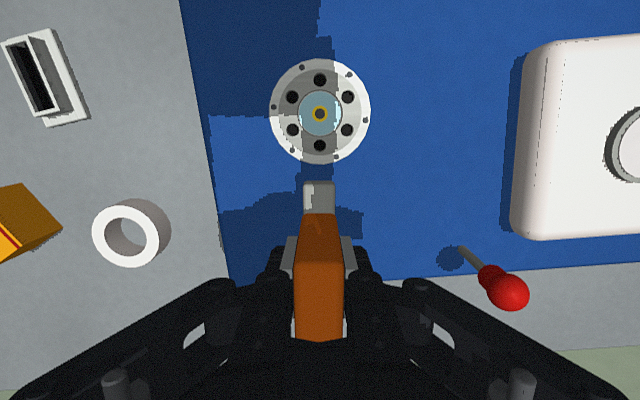

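The ring is centred at (320,113), with holes at (320,80), (347,97), (347,130), (320,146), (292,130) and (292,97). The spanner bar ends at (319,183) and points along the hole line.

Run:
```python
from h import *; from ringfit import ringfit
f=np.load("w5.npy",allow_pickle=True).item()
seeds=[(320,80),(347,97),(347,130),(320,146),(292,130),(292,97)]
for t in(55,75,90): ringfit(f,seeds,t)
g=cv2.cvtColor(f["frame"],cv2.COLOR_RGB2GRAY)
print("col",g[172:218,319].tolist()); 
for v in(186,192,200,208): print(v,g[v,298:342].tolist())
hsv=cv2.cvtColor(f["frame"],cv2.COLOR_RGB2HSV); o=(hsv[...,0]<20)&(hsv[...,1]>150)&(hsv[...,2]>50); o[:,:280]=0;o[:,360:]=0
for v in range(214,340,14): u=np.where(o[v])[0]; print(v,u.min(),u.max(),end=' | ')
s=manip.sense(); M=R.from_quat(s["ee_rot"]).as_matrix(); yaw=np.arctan2(M[1,0],M[0,0]); c,sn=np.cos(yaw),np.sin(yaw)
T=np.array(f["world_from_camera"]); print("yaw",yaw,"cam",T[:3,3],"tcp",s["eef_pos"])
for x in(-2,0,2):
  for z in(0,12): p=s["eef_pos"]+np.array([c*(.032+x/1e3),sn*(.032+x/1e3),-.0555+z/1e3]); print(x,z,proj(f,p))
```

```text
[(np.int32(124), [319.5, 79.7]), (np.int32(112), [347.2, 96.5]), (np.int32(102), [346.3, 129.5]), (np.int32(106), [319.5, 145.0]), (np.int32(107), [292.3, 129.4]), (np.int32(123), [291.9, 96.6])]
ctr [0.5674 0.0529] diam 0.0486 phase deg (mod60) -5.06 dev [ 0.1  0.2 -0.1  0.1 -0.2 -0.1]
[(np.int32(143), [319.5, 79.4]), (np.int32(116), [347.3, 96.5]), (np.int32(113), [346.5, 129.5]), (np.int32(118), [319.5, 145.3]), (np.int32(115), [292.3, 129.4]), (np.int32(139), [291.7, 96.5])]
ctr [0.5674 0.0529] diam 0.0489 phase deg (mod60) -5.08 dev [ 0.   0.1 -0.   0.1 -0.1 -0.1]
[(np.int32(153), [319.4, 79.4]), (np.int32(124), [347.4, 96.6]), (np.int32(116), [346.4, 129.6]), (np.int32(129), [319.4, 145.0]), (np.int32(118), [292.4, 129.5]), (np.int32(149), [291.5, 96.5])]
ctr [0.5673 0.0528] diam 0.0489 phase deg (mod60) -5.06 dev [ 0.1 -0.3 -0.3  0.1  0.3  0.2]
col [43, 54, 50, 47, 48, 52, 48, 45, 63, 71, 75, 76, 90, 98, 105, 101, 106, 104, 108, 105, 106, 108, 104, 106, 106, 105, 106, 107, 102, 107, 106, 110, 103, 107, 104, 103, 108, 104, 108, 105, 100, 77, 55, 60, 60, 53]
186 [49, 51, 45, 44,
[... 761 characters left out ...]
4, 107, 105, 103, 100, 95, 87, 44, 53, 50, 51, 44, 47, 53]
214 305 332 | 228 300 337 | 242 298 339 | 256 295 342 | 270 293 343 | 284 294 343 | 298 294 343 | 312 294 342 | 326 295 341 | yaw 3.0539149795056795 cam [0.56792912 0.05198275 0.3877829 ] tcp [0.63628492 0.04622822 0.26969188]
-2 0 (np.float64(318.80129106935345), np.float64(182.76284787245038))
-2 12 (np.float64(318.83108730127543), np.float64(187.5446356334963))
0 0 (np.float64(318.80290135918943), np.float64(179.4016493615003))
0 12 (np.float64(318.83290675590473), np.float64(183.96416560416316))
2 0 (np.float64(318.8045214465275), np.float64(176.02000027804132))
2 12 (np.float64(318.8347380564502), np.float64(180.36038422258002))
```

```bash
python3 drive.py '[0.010, 0.02, 0, 0, 0, 0.010, 0.045, 0, 0.01, 0, 0.010, 0.062, 0.0005, 0.025, 0, 0.010, 0.0695, 0.0005, 0.04, 0, 0.010, 0.0695, 0.0005, 0.05, 0, 0.010, 0.0695, 0.0005, 0.05, 0, 0.010, 0.0695, 0.0005, 0.05, 0]'; python3 d.py .5676 .0529 .208 3.0533
python3 drive.py '[0.010, 0, 0, 0.004, 0, 0.010, 0, 0, 0.008, 0, 0.010, 0, 0, 0.01, 0, 0.010, 0, 0, 0.01, 0]';python3 d.py .5676 .0529 .208 3.0533
python3 - <<'E'
from h import *
f=grab("scene"); np.save("s2.npy",f,allow_pickle=True); save(f,"s2.png",(300,170,460,290),5)
E
```

```text
time_s: 7.07
eef_pos: [0.5682, 0.0531, 0.2211]
ee_rot: [0.044, 0.999, -0.0, -0.0]
wrist_force: [0.4, -0.1, -3.2]
finger_gap: 0.0174
grip_force: 59.1
pos [0.5682 0.0531 0.2211] yaw 3.0539 tilt [-0.0005 -0.    ] dtool [ 0.0006 -0.0002  0.0131] turn 0.0006 F [ 0.4 -0.1 -3.2] M [-0.01 -0.05 -0.02] q [-0.11  0.2   1.65 -0.    1.28 -1.6 ] t 7.0667
time_s: 7.4
eef_pos: [0.568, 0.0537, 0.2108]
ee_rot: [0.043, 0.999, 0.0, -0.0]
wrist_force: [0.4, 0.5, -3.5]
finger_gap: 0.0172
grip_force: 59.1
pos [0.568  0.0537 0.2108] yaw 3.0547 tilt [-0.0007  0.0001] dtool [ 0.0004 -0.0008  0.0028] turn 0.0014 F [ 0.4  0.5 -3.5] M [ 0.   -0.01  0.01] q [-0.11  0.22  1.66 -0.    1.26 -1.6 ] t 7.4
```

View pics/s2.png

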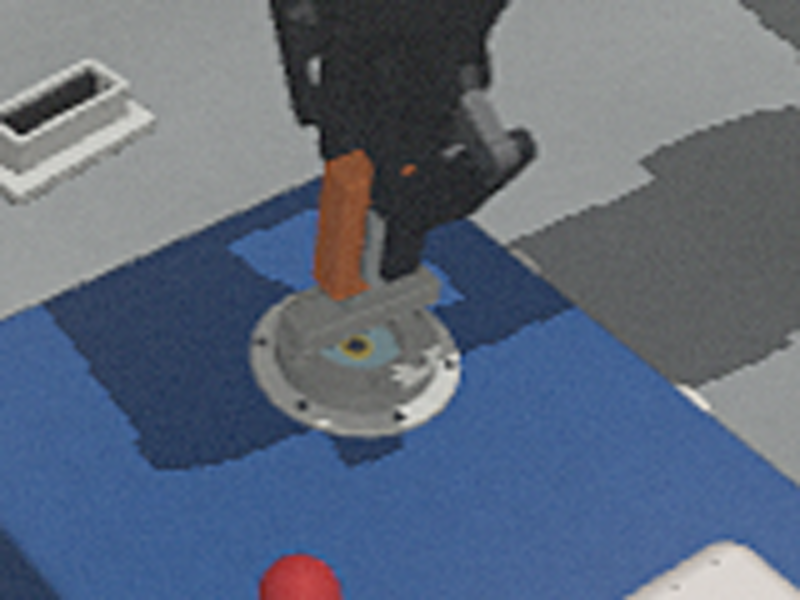

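The scene crop shows the bar hovering just above the ring, spanning it near its centre, with nothing touching. I'll go down in small steps on the force reading.

```bash
python3 drive.py '[0.010, 0, 0, 0.0015, 0, 0.010, 0, 0, 0.003, 0, 0.010, 0, 0, 0.004, 0, 0.010, 0, 0, 0.004, 0]';python3 d.py .5676 .0529 .1995 3.0533
```

```text
time_s: 7.78
eef_pos: [0.5679, 0.0538, 0.207]
ee_rot: [0.043, 0.999, -0.0, -0.0]
wrist_force: [1.0, -0.0, -3.7]
finger_gap: 0.0171
grip_force: 59.1
pos [0.5679 0.0538 0.207 ] yaw 3.0549 tilt [-0.0004 -0.    ] dtool [ 0.0002 -0.0009  0.0075] turn 0.0016 F [ 1.  -0.  -3.7] M [ 0.03 -0.   -0.  ] q [-0.11  0.22  1.67 -0.    1.26 -1.6 ] t 7.7833
```

```bash
python3 drive.py '[0.010, 0, -0.0004, 0.001, 0, 0.010, 0, -0.0004, 0.002, 0, 0.010, 0, -0.0004, 0.0025, 0, 0.010, 0, -0.0004, 0.0025, 0]';python3 d.py .5676 .0529 .1995 3.0533
```

```text
time_s: 8.12
eef_pos: [0.5679, 0.0533, 0.2046]
ee_rot: [0.043, 0.999, 0.0, -0.0]
wrist_force: [0.4, -0.2, -2.5]
finger_gap: 0.0171
grip_force: 59.1
pos [0.5679 0.0533 0.2046] yaw 3.0548 tilt [-0.0002  0.    ] dtool [ 0.0003 -0.0004  0.0051] turn 0.0015 F [ 0.4 -0.2 -2.5] M [-0.01 -0.08 -0.01] q [-0.11  0.22  1.67 -0.    1.25 -1.6 ] t 8.1167
```

```bash
python3 drive.py '[0.010, 0, 0, 0.001, 0, 0.010, 0, 0, 0.002, 0, 0.010, 0, 0, 0.003, 0, 0.010, 0, 0, 0.003, 0]';python3 d.py .5676 .0529 .1995 3.0533;  python3 drive.py '[0.010, 0, 0, 0.0007, 0, 0.010, 0, 0, 0.0014, 0, 0.010, 0, 0, 0.0014, 0]';python3 d.py .5676 .0529 .1995 3.0533
```

```text
time_s: 8.45
eef_pos: [0.5678, 0.0533, 0.2015]
ee_rot: [0.043, 0.999, 0.0, -0.0]
wrist_force: [-0.6, -0.2, -2.1]
finger_gap: 0.0173
grip_force: 59.1
pos [0.5678 0.0533 0.2015] yaw 3.0548 tilt [-0.0004  0.    ] dtool [ 0.0002 -0.0004  0.002 ] turn 0.0015 F [-0.6 -0.2 -2.1] M [0.08 0.03 0.01] q [-0.11  0.23  1.67 -0.    1.25 -1.6 ] t 8.45
time_s: 8.7
eef_pos: [0.5679, 0.0533, 0.2002]
ee_rot: [0.043, 0.999, -0.0, -0.0]
wrist_force: [0.4, 0.0, -2.2]
finger_gap: 0.0173
grip_force: 59.1
pos [0.5679 0.0533 0.2002] yaw 3.0548 tilt [-0.0002 -0.    ] dtool [ 0.0003 -0.0004  0.0007] turn 0.0015 F [ 0.4  0.  -2.2] M [-0.01  0.02 -0.04] q [-0.11  0.23  1.67 -0.    1.24 -1.6 ] t 8.7
```

```bash
python3 drive.py '[0.010, 0, 0, 0.0004, 0.02, 0.010, 0, 0, 0.0004, 0.04, 0.010, 0, 0, 0.0004, 0.06, 0.010, 0, 0, 0.0004, 0.09, 0.010, 0, 0, 0.0004, 0.12, 0.010, 0, 0, 0.0004, 0.15, 0.010, 0, 0, 0.0004, 0.15]'; python3 d.py .5676 .0529 .1995 2.9
```

```text
time_s: 9.28
eef_pos: [0.5679, 0.0531, 0.2]
ee_rot: [0.119, 0.993, -0.0, -0.0]
wrist_force: [-1.5, -1.0, -1.8]
finger_gap: 0.0175
grip_force: 59.2
pos [0.5679 0.0531 0.2   ] yaw 2.9032 tilt [-0.0003 -0.0006] dtool [ 0.0002 -0.0002  0.0005] turn 0.0032 F [-1.5 -1.  -1.8] M [-0.27  0.09  0.25] q [-0.11  0.23  1.67 -0.    1.24 -1.45] t 9.2833
```

```bash
python3 drive.py '[0.010, 0, 0, 0, 0.03, 0.010, 0, 0, 0, 0.06, 0.010, 0, 0, 0, 0.09, 0.010, 0, 0, 0, 0.12, 0.010, 0, 0, 0, 0.15, 0.010, 0, 0, 0, 0.18, 0.010, 0, 0, 0, 0.2, 0.010, 0, 0, 0, 0.2]'; python3 d.py .5676 .0529 .1995 2.7; python3 -c "
from h import *
f=grab('wrist'); np.save('w6.npy',f,allow_pickle=True); save(f,'w6.png',(200,60,440,240),3)"
```

```text
time_s: 9.95
eef_pos: [0.5679, 0.053, 0.1999]
ee_rot: [0.217, 0.976, -0.0, -0.0]
wrist_force: [-0.7, -2.4, -1.2]
finger_gap: 0.0172
grip_force: 59.3
pos [0.5679 0.053  0.1999] yaw 2.7044 tilt [-0.0004 -0.0006] dtool [ 0.0002 -0.0002  0.0004] turn 0.0044 F [-0.7 -2.4 -1.2] M [-0.4   0.18  0.28] q [-0.11  0.23  1.67 -0.    1.24 -1.25] t 9.95
```

View pics/w6.png

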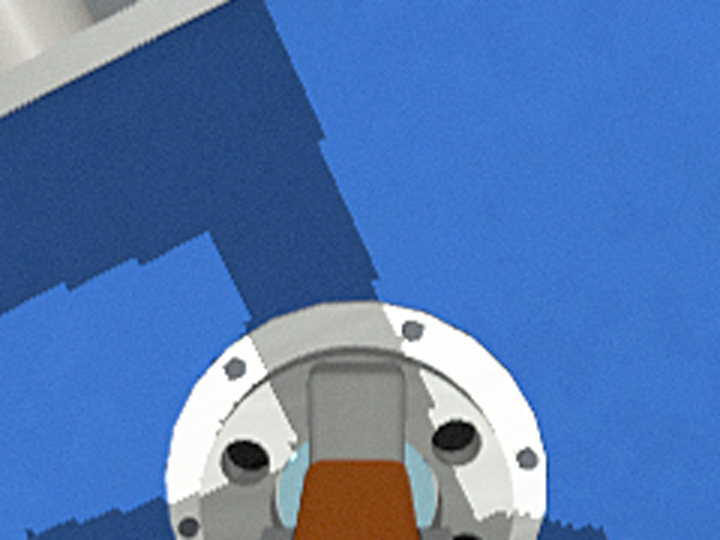

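The bar sits centrally on the ring, and the neighbouring holes at (245,455) and (455,437) in the crop have turned along with it. The moment reads 0.28 N m, which is just running friction, so I'll carry on in smaller steps.

```bash
python3 drive.py '[0.010, 0, 0, 0, 0.02, 0.010, 0, 0, 0, 0.04, 0.010, 0, 0, 0, 0.04]';python3 d.py .5676 .0529 .1995 2.66
```

```text
time_s: 10.25
eef_pos: [0.5679, 0.0531, 0.1999]
ee_rot: [0.237, 0.972, -0.0, -0.0]
wrist_force: [-1.5, -3.0, -2.2]
finger_gap: 0.0172
grip_force: 59.3
pos [0.5679 0.0531 0.1999] yaw 2.6634 tilt [-0.0003 -0.0004] dtool [ 0.0002 -0.0003  0.0004] turn 0.0034 F [-1.5 -3.  -2.2] M [-0.61  0.3   0.24] q [-0.11  0.23  1.67 -0.    1.24 -1.21] t 10.25
```

```bash
python3 drive.py '[0.010, 0, 0, 0, 0.02, 0.010, 0, 0, 0, 0.035, 0.010, 0, 0, 0, 0.035]';python3 d.py .5676 .0529 .1995 2.625
```

```text
time_s: 10.5
eef_pos: [0.5679, 0.0531, 0.1999]
ee_rot: [0.254, 0.967, -0.0, -0.0]
wrist_force: [-2.5, -3.7, -1.8]
finger_gap: 0.0176
grip_force: 59.4
pos [0.5679 0.0531 0.1999] yaw 2.6285 tilt [-0.0003 -0.0004] dtool [ 0.0002 -0.0003  0.0004] turn 0.0035 F [-2.5 -3.7 -1.8] M [-0.76  0.38  0.23] q [-0.11  0.23  1.67 -0.    1.24 -1.17] t 10.5
```

```bash
python3 drive.py '[0.010, 0, -0.0003, 0, 0.02, 0.010, 0, -0.0003, 0, 0.04, 0.010, 0, -0.0003, 0, 0.04]';python3 d.py .5676 .0529 .1995 2.585
```

```text
time_s: 10.75
eef_pos: [0.5679, 0.0531, 0.2]
ee_rot: [0.273, 0.962, 0.0, 0.0]
wrist_force: [-0.6, -3.1, -1.0]
finger_gap: 0.0174
grip_force: 59.3
pos [0.5679 0.0531 0.2   ] yaw 2.5881 tilt [0. 0.] dtool [ 0.0001 -0.0003  0.0005] turn 0.0031 F [-0.6 -3.1 -1. ] M [-0.7   0.31  0.24] q [-0.11  0.23  1.67  0.    1.24 -1.13] t 10.75
```

```bash
python3 drive.py '[0.010, 0, 0, 0, 0.02, 0.010, 0, 0, 0, 0.035, 0.010, 0, 0, 0, 0.035]';python3 d.py .5676 .0529 .1995 2.55
```

```text
time_s: 11.0
eef_pos: [0.5678, 0.0531, 0.2]
ee_rot: [0.29, 0.957, -0.0, 0.0]
wrist_force: [-2.4, -3.6, -1.5]
finger_gap: 0.0175
grip_force: 59.3
pos [0.5678 0.0531 0.2   ] yaw 2.5536 tilt [ 0. -0.] dtool [ 0.0001 -0.0003  0.0005] turn 0.0036 F [-2.4 -3.6 -1.5] M [-0.66  0.32  0.28] q [-0.11  0.23  1.67 -0.    1.24 -1.1 ] t 11.0
```

```bash
python3 drive.py '[0.010, 0, 0, 0, 0.02, 0.010, 0, 0, 0, 0.035, 0.010, 0, 0, 0, 0.035]';python3 d.py .5676 .0529 .1995 2.515
```

```text
time_s: 11.25
eef_pos: [0.5678, 0.053, 0.2]
ee_rot: [0.307, 0.952, -0.0, -0.0]
wrist_force: [-1.3, -3.3, -1.1]
finger_gap: 0.0176
grip_force: 59.3
pos [0.5678 0.053  0.2   ] yaw 2.5185 tilt [-0. -0.] dtool [ 0.0001 -0.0002  0.0005] turn 0.0035 F [-1.3 -3.3 -1.1] M [-0.68  0.27  0.23] q [-0.11  0.23  1.67 -0.    1.24 -1.06] t 11.25
```

```bash
python3 drive.py '[0.010, 0, -0.0002, 0, 0.02, 0.010, 0, -0.0002, 0, 0.035, 0.010, 0, -0.0002, 0, 0.035]';python3 d.py .5676 .0529 .1995 2.48
```

```text
time_s: 11.5
eef_pos: [0.5678, 0.053, 0.2]
ee_rot: [0.323, 0.946, 0.0, 0.0]
wrist_force: [-0.7, -2.1, -2.9]
finger_gap: 0.0173
grip_force: 59.3
pos [0.5678 0.053  0.2   ] yaw 2.4835 tilt [0.0002 0.0002] dtool [ 0.0001 -0.0002  0.0005] turn 0.0035 F [-0.7 -2.1 -2.9] M [-0.57  0.16  0.32] q [-0.12  0.23  1.67  0.    1.24 -1.03] t 11.5
```

```bash
python3 drive.py '[0.010, 0, 0, 0, 0.02, 0.010, 0, 0, 0, 0.035, 0.010, 0, 0, 0, 0.035]';python3 d.py .5676 .0529 .1995 2.45
```

```text
time_s: 11.75
eef_pos: [0.5678, 0.053, 0.2]
ee_rot: [0.34, 0.941, 0.0, 0.0]
wrist_force: [-0.4, -1.4, -1.8]
finger_gap: 0.0176
grip_force: 59.3
pos [0.5678 0.053  0.2   ] yaw 2.4485 tilt [0.0002 0.0002] dtool [ 0.0001 -0.0002  0.0005] turn -0.0015 F [-0.4 -1.4 -1.8] M [-0.47  0.16  0.23] q [-0.12  0.23  1.67  0.    1.24 -0.99] t 11.75
```

```bash
python3 drive.py '[0.010, 0, 0, 0, 0.02, 0.010, 0, 0, 0, 0.03, 0.010, 0, 0, 0, 0.03]';python3 d.py .5676 .0529 .1995 2.42
```

```text
time_s: 12.0
eef_pos: [0.5678, 0.0529, 0.2]
ee_rot: [0.354, 0.935, 0.0, 0.0]
wrist_force: [-1.2, -1.8, -3.2]
finger_gap: 0.0176
grip_force: 59.3
pos [0.5678 0.0529 0.2   ] yaw 2.4189 tilt [0.0001 0.0001] dtool [ 0.0001 -0.0001  0.0005] turn -0.0011 F [-1.2 -1.8 -3.2] M [-0.45  0.18  0.3 ] q [-0.12  0.23  1.67  0.    1.24 -0.96] t 12.0
```

```bash
python3 drive.py '[0.010, 0, 0, 0, 0.02, 0.010, 0, 0, 0, 0.03, 0.010, 0, 0, 0, 0.03]';python3 d.py .5676 .0529 .1995 2.39
```

```text
time_s: 12.25
eef_pos: [0.5677, 0.0529, 0.2]
ee_rot: [0.368, 0.93, 0.0, 0.0]
wrist_force: [-0.0, -1.7, -2.0]
finger_gap: 0.0173
grip_force: 59.3
pos [0.5677 0.0529 0.2   ] yaw 2.3889 tilt [0.0001 0.0001] dtool [ 0.0001 -0.0001  0.0005] turn -0.0011 F [-0.  -1.7 -2. ] M [-0.46  0.18  0.24] q [-0.12  0.23  1.67  0.    1.24 -0.93] t 12.25
```

```bash
python3 drive.py '[0.010, 0, 0, 0, 0.02, 0.010, 0, 0, 0, 0.03, 0.010, 0, 0, 0, 0.03]';python3 d.py .5676 .0529 .1995 2.36
```

```text
time_s: 12.5
eef_pos: [0.5677, 0.0529, 0.2]
ee_rot: [0.381, 0.924, 0.0, -0.0]
wrist_force: [-0.2, -2.5, -2.1]
finger_gap: 0.0172
grip_force: 59.3
pos [0.5677 0.0529 0.2   ] yaw 2.3589 tilt [-0.      0.0001] dtool [ 0.0001 -0.0001  0.0005] turn -0.0011 F [-0.2 -2.5 -2.1] M [-0.42  0.12  0.24] q [-0.12  0.23  1.67  0.    1.24 -0.9 ] t 12.5
```

```bash
python3 drive.py '[0.010, 0, 0, 0, 0.02, 0.010, 0, 0, 0, 0.03, 0.010, 0, 0, 0, 0.03]';python3 d.py .5676 .0529 .1995 2.33
```

```text
time_s: 12.75
eef_pos: [0.5677, 0.0529, 0.2]
ee_rot: [0.395, 0.919, 0.0, -0.0]
wrist_force: [-0.5, -2.8, -3.3]
finger_gap: 0.0175
grip_force: 59.3
pos [0.5677 0.0529 0.2   ] yaw 2.3288 tilt [0.     0.0001] dtool [ 0.0001 -0.0001  0.0005] turn -0.0012 F [-0.5 -2.8 -3.3] M [-0.41  0.14  0.25] q [-0.12  0.23  1.67  0.    1.24 -0.87] t 12.75
```

```bash
python3 drive.py '[0.010, 0, 0, 0, 0.02, 0.010, 0, 0, 0, 0.03, 0.010, 0, 0, 0, 0.03]';python3 d.py .5676 .0529 .1995 2.30
```

```text
time_s: 13.0
eef_pos: [0.5677, 0.0529, 0.2]
ee_rot: [0.409, 0.913, 0.0, -0.0]
wrist_force: [-0.4, -2.7, -2.2]
finger_gap: 0.0172
grip_force: 59.3
pos [0.5677 0.0529 0.2   ] yaw 2.2989 tilt [0. 0.] dtool [ 0.0001 -0.0001  0.0005] turn -0.0011 F [-0.4 -2.7 -2.2] M [-0.42  0.16  0.27] q [-0.12  0.23  1.67  0.    1.24 -0.84] t 13.0
```

```bash
python3 drive.py '[0.010, 0, 0, 0, 0.02, 0.010, 0, 0, 0, 0.03, 0.010, 0, 0, 0, 0.03]';python3 d.py .5676 .0529 .1995 2.27
```

```text
time_s: 13.25
eef_pos: [0.5677, 0.0529, 0.2]
ee_rot: [0.423, 0.906, 0.0, -0.0]
wrist_force: [-1.4, -1.2, -2.4]
finger_gap: 0.0172
grip_force: 59.3
pos [0.5677 0.0529 0.2   ] yaw 2.2689 tilt [-0.0001  0.    ] dtool [ 0.0001 -0.0001  0.0005] turn -0.0011 F [-1.4 -1.2 -2.4] M [-0.39  0.2   0.26] q [-0.12  0.23  1.67  0.    1.24 -0.81] t 13.25
```

```bash
python3 drive.py '[0.010, 0, 0, 0, 0.02, 0.010, 0, 0, 0, 0.03, 0.010, 0, 0, 0, 0.03]';python3 d.py .5676 .0529 .1995 2.24
```

```text
time_s: 13.5
eef_pos: [0.5677, 0.0529, 0.2]
ee_rot: [0.436, 0.9, 0.0, -0.0]
wrist_force: [-1.1, -1.7, -1.6]
finger_gap: 0.0175
grip_force: 59.3
pos [0.5677 0.0529 0.2   ] yaw 2.2389 tilt [-0.  0.] dtool [ 0.0001 -0.0001  0.0005] turn -0.0011 F [-1.1 -1.7 -1.6] M [-0.39  0.21  0.27] q [-0.12  0.23  1.67  0.    1.24 -0.78] t 13.5
```

```bash
python3 drive.py '[0.010, 0, 0, 0, 0.02, 0.010, 0, 0, 0, 0.03, 0.010, 0, 0, 0, 0.03]';python3 d.py .5676 .0529 .1995 2.21
```

```text
time_s: 13.75
eef_pos: [0.5677, 0.0529, 0.1999]
ee_rot: [0.45, 0.893, -0.0, -0.0]
wrist_force: [-0.4, -2.7, -1.4]
finger_gap: 0.0174
grip_force: 59.3
pos [0.5677 0.0529 0.1999] yaw 2.2089 tilt [-0.0001  0.    ] dtool [ 0.0001 -0.0001  0.0004] turn -0.0011 F [-0.4 -2.7 -1.4] M [-0.39  0.23  0.27] q [-0.12  0.23  1.67  0.    1.24 -0.75] t 13.75
```

```bash
python3 drive.py '[0.010, 0, 0, 0, 0.02, 0.010, 0, 0, 0, 0.03, 0.010, 0, 0, 0, 0.03]';python3 d.py .5676 .0529 .1995 2.18
```

```text
time_s: 14.0
eef_pos: [0.5677, 0.0529, 0.2]
ee_rot: [0.463, 0.886, -0.0, -0.0]
wrist_force: [-0.9, -1.6, -2.4]
finger_gap: 0.0173
grip_force: 59.3
pos [0.5677 0.0529 0.2   ] yaw 2.1789 tilt [-0.  0.] dtool [ 0.0001 -0.0001  0.0005] turn -0.0011 F [-0.9 -1.6 -2.4] M [-0.39  0.17  0.24] q [-0.12  0.23  1.67  0.    1.24 -0.72] t 14.0
```

```bash
python3 drive.py '[0.010, 0, 0, 0, 0.02, 0.010, 0, 0, 0, 0.03, 0.010, 0, 0, 0, 0.03]';python3 d.py .5676 .0529 .1995 2.15
```

```text
time_s: 14.25
eef_pos: [0.5677, 0.0529, 0.2]
ee_rot: [0.476, 0.879, -0.0, -0.0]
wrist_force: [-0.4, -2.3, -1.2]
finger_gap: 0.017
grip_force: 59.3
pos [0.5677 0.0529 0.2   ] yaw 2.1488 tilt [-0.0001  0.    ] dtool [ 0.0001 -0.0001  0.0005] turn -0.0012 F [-0.4 -2.3 -1.2] M [-0.4   0.28  0.27] q [-0.12  0.23  1.67 -0.    1.24 -0.69] t 14.25
```

```bash
python3 drive.py '[0.010, 0, 0, 0, 0.02, 0.010, 0, 0, 0, 0.03, 0.010, 0, 0, 0, 0.03]';python3 d.py .5676 .0529 .1995 2.12
```

```text
time_s: 14.5
eef_pos: [0.5677, 0.0529, 0.2]
ee_rot: [0.489, 0.872, -0.0, -0.0]
wrist_force: [-2.4, -2.6, -1.2]
finger_gap: 0.0172
grip_force: 59.6
pos [0.5677 0.0529 0.2   ] yaw 2.1195 tilt [-0.0002 -0.0001] dtool [ 0.     -0.0001  0.0005] turn -0.0005 F [-2.4 -2.6 -1.2] M [-0.38  0.29  0.69] q [-0.12  0.23  1.67 -0.    1.24 -0.66] t 14.5
```

```bash
python3 drive.py '[0.010, 0, 0, 0, 0.02, 0.010, 0, 0, 0, 0.03, 0.010, 0, 0, 0, 0.03]';python3 d.py .5676 .0529 .1995 2.09
```

```text
time_s: 14.75
eef_pos: [0.5677, 0.0529, 0.2]
ee_rot: [0.502, 0.865, -0.0, -0.0]
wrist_force: [-1.1, -1.5, -1.1]
finger_gap: 0.0172
grip_force: 61.6
pos [0.5677 0.0529 0.2   ] yaw 2.09 tilt [-0.0002 -0.0002] dtool [-0.     -0.0001  0.0005] turn -0.0 F [-1.1 -1.5 -1.1] M [-0.36  0.37  1.18] q [-0.12  0.23  1.67 -0.    1.24 -0.63] t 14.75
```

The moment rose to 1.18 N m against the stop, about 48 N over the pins, so it's firm. I'll ease back to free the pins and then lift straight out.

```bash
python3 drive.py '[0.010, 0, 0, 0, -0.03, 0.010, 0, 0, 0, -0.06, 0.010, 0, 0, 0, -0.09, 0.010, 0, 0, 0, -0.1, 0.010, 0, 0, 0, -0.1]';python3 d.py .5676 .0529 .1995 2.12
```

```text
time_s: 15.17
eef_pos: [0.568, 0.0531, 0.2]
ee_rot: [0.459, 0.889, 0.001, 0.0]
wrist_force: [0.5, -0.7, -2.5]
finger_gap: 0.0174
grip_force: 59.2
pos [0.568  0.0531 0.2   ] yaw 2.1885 tilt [0.0006 0.0008] dtool [ 0.     -0.0004  0.0005] turn 0.0685 F [ 0.5 -0.7 -2.5] M [-0.02 -0.01 -0.03] q [-0.12  0.23  1.67  0.    1.24 -0.73] t 15.1667
```

```bash
python3 drive.py '[0.010, 0, 0, -0.003, 0, 0.010, 0, 0, -0.006, 0, 0.010, 0, 0, -0.01, 0, 0.010, 0, 0, -0.015, 0, 0.010, 0, 0, -0.035, 0, 0.010, 0, 0, -0.06, 0, 0.010, 0, 0, -0.07, 0, 0.010, 0, 0, -0.07, 0, 0.010, 0, 0, -0.07, 0]';python3 d.py .5005 -.257 .27 3.275
```

```text
time_s: 15.92
eef_pos: [0.568, 0.0529, 0.2703]
ee_rot: [0.458, 0.889, 0.0, 0.001]
wrist_force: [-0.7, -0.2, -2.5]
finger_gap: 0.0174
grip_force: 59.3
pos [0.568  0.0529 0.2703] yaw 2.1897 tilt [ 0.0015 -0.0002] dtool [-0.2133 -0.2347  0.0003] turn -1.0853 F [-0.7 -0.2 -2.5] M [ 0.   -0.04  0.  ] q [-0.12  0.16  1.6  -0.    1.38 -0.73] t 15.9167
```

```bash
python3 drive.py '[0.010, -0.015, -0.017, 0, -0.09, 0.010, -0.035, -0.038, 0, -0.18, 0.010, -0.055, -0.06, 0, -0.27, 0.010, -0.075, -0.082, 0, -0.36, 0.010, -0.095, -0.105, 0, -0.45, 0.010, -0.115, -0.127, 0, -0.54, 0.010, -0.135, -0.149, 0, -0.63, 0.010, -0.155, -0.17, 0, -0.72, 0.010, -0.175, -0.192, 0, -0.81, 0.010, -0.195, -0.213, 0, -0.9, 0.010, -0.207, -0.228, 0, -1, 0.010, -0.2133, -0.2347, 0, -1.085]'; python3 drive.py '[0.010, 0, 0, 0, 0, 0.010, 0, 0, 0, 0]'; python3 d.py .5005 -.257 .27 3.275
cat > hold.py <<'E'
from h import *
import sys
f=grab("wrist"); np.save("w7.npy",f,allow_pickle=True); save(f,sys.argv[1],(220,60,420,260),3)
s=manip.sense(); M=R.from_quat(s["ee_rot"]).as_matrix(); yaw=np.arctan2(M[1,0],M[0,0]); c,sn=np.cos(yaw),np.sin(yaw)
g=cv2.cvtColor(f["frame"],cv2.COLOR_RGB2GRAY)
for v in(135,145,155,165,175,190): print(v,g[v,292:352].tolist())
print("col",g[115:220,319].tolist())
for x in(-.035,0,.035):
  p=s["eef_pos"].copy()+[c*x,sn*x,0]; p[2]=.031; print("pocket edge if aligned",x,np.round(proj(f,p),1))
E
python3 hold.py w7.png
```

```text
time_s: 16.92
eef_pos: [0.4987, -0.2592, 0.2678]
ee_rot: [-0.068, 0.998, 0.001, -0.001]
wrist_force: [0.5, 0.5, -2.2]
finger_gap: 0.0172
grip_force: 59.4
time_s: 17.08
eef_pos: [0.4996, -0.2568, 0.2682]
ee_rot: [-0.065, 0.998, 0.001, -0.001]
wrist_force: [-0.3, -0.2, -2.8]
finger_gap: 0.0172
grip_force: 59.4
pos [ 0.4996 -0.2568  0.2682] yaw -3.0124 tilt [-0.0021  0.0022] dtool [-0.0009 -0.0004 -0.0018] turn -0.0042 F [-0.3 -0.2 -2.8] M [ 0.   -0.03  0.  ] q [-0.69  0.14  1.63  0.    1.38 -2.39] t 17.0833
135 [164, 156, 136, 237, 250, 245, 241, 240, 242, 245, 244, 242, 248, 251, 251, 231, 147, 147, 155, 149, 152, 158, 153, 157, 158, 160, 155, 155, 154, 153, 154, 159, 157, 151, 154, 154, 151, 152, 148, 155, 153, 154, 156, 156, 158, 155, 134, 94, 101, 105, 105, 103, 106, 101, 107, 103, 101, 100, 101, 101]
145 [159, 160, 160, 220, 250, 243, 242, 243, 243, 227, 156, 254, 246, 246, 251, 248, 249, 253, 251, 249, 238, 241, 238, 239, 241, 242, 238, 199, 152, 137, 137, 143, 145, 140, 140, 161, 151, 149, 156, 155, 158, 156, 156, 155, 152, 159, 128, 97, 106, 100, 101, 103, 98, 97, 100, 102, 99,
[... 1124 characters left out ...]
 101, 100, 103, 100, 98, 94, 98, 152, 170, 171, 165, 163]
col [102, 103, 104, 100, 98, 108, 101, 97, 105, 104, 103, 102, 101, 100, 101, 97, 106, 143, 157, 158, 155, 157, 155, 154, 154, 150, 114, 126, 145, 141, 199, 186, 142, 238, 255, 253, 196, 140, 141, 142, 139, 141, 135, 232, 255, 255, 255, 255, 227, 160, 138, 137, 137, 136, 231, 255, 255, 254, 255, 255, 241, 170, 138, 141, 148, 115, 84, 86, 87, 131, 166, 181, 190, 198, 194, 197, 198, 195, 195, 193, 196, 200, 195, 197, 197, 192, 196, 194, 198, 195, 196, 198, 204, 155, 108, 116, 118, 115, 90, 72, 74, 67, 69, 69, 72]
pocket edge if aligned -0.035 [318.6 202.3]
pocket edge if aligned 0 [318.5 174. ]
pocket edge if aligned 0.035 [318.5 144.2]
```

View pics/w7.png

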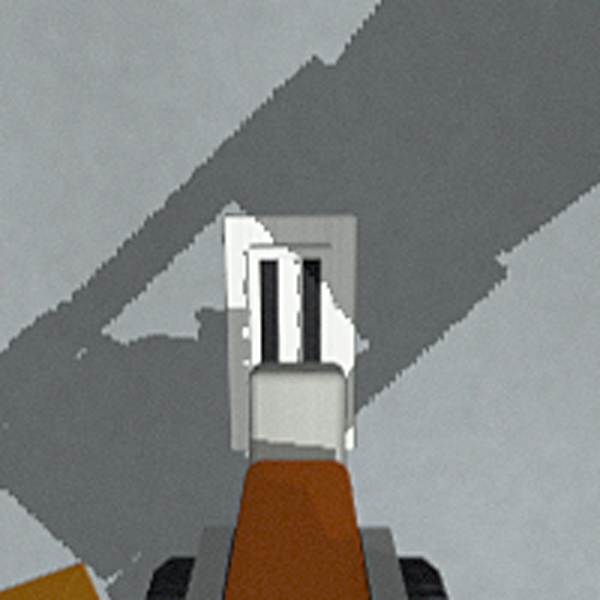

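The slot between the rails runs at u≈316.5 and the bar at u≈319, both parallel to the image, so about 2 mm of sideways correction is needed. I'll go lower, let it settle and measure again.

```bash
python3 drive.py '[0.010, 0, -0.001, 0.03, 0, 0.010, 0, -0.001, 0.065, 0, 0.010, 0, -0.001, 0.1, 0, 0.010, 0, -0.001, 0.125, 0, 0.010, 0, -0.001, 0.138, 0, 0.010, 0, -0.001, 0.138, 0, 0.010, 0, -0.001, 0.138, 0, 0.010, 0, -0.001, 0.138, 0, 0.010, 0, -0.001, 0.138, 0, 0.010, 0, -0.001, 0.138, 0]'; python3 d.py .5005 -.2585 .09 3.275; python3 hold.py w8.png; python3 d.py .5005 -.2585 .09 3.275
```

```text
time_s: 17.97
eef_pos: [0.5014, -0.2585, 0.1337]
ee_rot: [-0.067, 0.998, -0.001, 0.001]
wrist_force: [1.1, 0.3, -2.7]
finger_gap: 0.0174
grip_force: 59.4
pos [ 0.5014 -0.2585  0.1337] yaw -3.0084 tilt [ 0.0024 -0.0019] dtool [0.001  0.0002 0.0437] turn -0.0002 F [ 1.1  0.3 -2.7] M [-0.02  0.05 -0.01] q [-0.69  0.3   1.73  0.    1.11 -2.39] t 17.9667
135 [92, 89, 96, 90, 93, 94, 91, 93, 92, 95, 96, 92, 94, 96, 94, 91, 95, 93, 96, 97, 95, 92, 96, 96, 94, 96, 96, 95, 95, 97, 93, 95, 90, 99, 97, 95, 96, 97, 92, 98, 99, 98, 97, 95, 93, 95, 94, 94, 89, 93, 94, 96, 95, 93, 99, 94, 101, 94, 93, 95]
145 [230, 226, 234, 237, 240, 243, 236, 124, 138, 144, 146, 142, 144, 144, 150, 143, 141, 142, 142, 141, 143, 146, 147, 143, 143, 144, 148, 146, 143, 142, 146, 144, 147, 141, 138, 139, 144, 148, 146, 147, 142, 139, 143, 146, 141, 142, 139, 140, 144, 143, 144, 142, 142, 140, 148, 146, 148, 142, 143, 148]
155 [232, 227, 235, 245, 245, 227, 98, 89, 91, 94, 98, 97, 92, 86, 86, 83, 87, 85, 83, 92, 97, 93, 93, 94, 93, 98, 94, 96, 92, 92, 96, 97, 92, 93, 94, 97, 92, 96, 94, 97, 92, 96, 95, 93, 92, 92, 91
[... 1056 characters left out ...]
46, 147, 146, 146, 145, 146, 147, 150, 143, 150, 142, 115, 99, 96, 119, 139, 144, 138, 140, 142, 147, 143, 146, 148, 146, 144, 132, 227, 247, 240, 240, 239, 241, 236, 238, 236, 239, 249, 194, 85, 77, 84, 128, 155, 170, 184, 184, 184, 185, 181, 183, 183, 183, 181, 186, 184, 184, 183, 185, 180, 184, 185, 183, 183, 184, 184, 191, 149, 102, 111, 102, 83, 67, 61, 64, 70, 69, 61]
pocket edge if aligned -0.035 [319.2 248.9]
pocket edge if aligned 0 [319.2 206.7]
pocket edge if aligned 0.035 [319.2 160.9]
pos [ 0.5012 -0.2584  0.1334] yaw -3.0085 tilt [ 0.002  -0.0016] dtool [0.0008 0.0001 0.0434] turn -0.0003 F [ 0.1  0.4 -2.1] M [ 0.03 -0.01  0.01] q [-0.69  0.3   1.74  0.    1.11 -2.39] t 18.0167
```

View pics/w8.png

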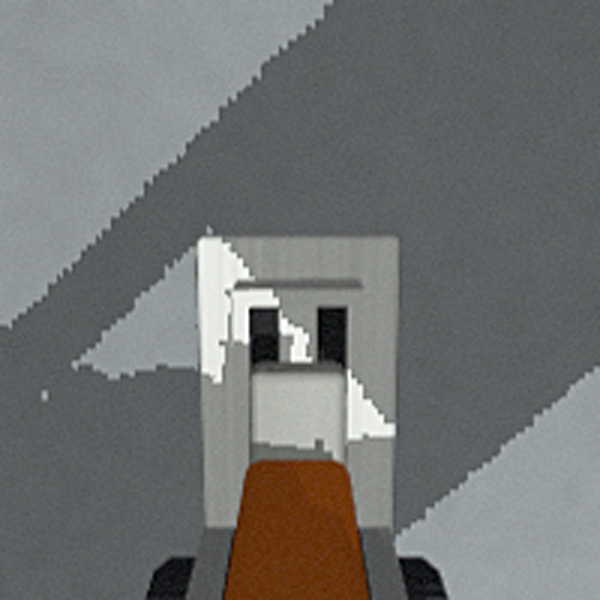

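The rails' mid-line and the bar are both at u≈319, so they're aligned sideways, and the yaw matches too. To check the fore-aft position I'll compare the holder's far edge across views, including the one taken right after lifting out of the seat.

Run:
```python
from h import *
# in tool frame: use camera pose (cam at tool x .0688,y -.0004) and yaw from camera
for n in("w2","w4","w7","w8"):
    f=np.load(n+".npy",allow_pickle=True).item(); g=cv2.cvtColor(f["frame"],cv2.COLOR_RGB2GRAY).astype(int)
    T=np.array(f["world_from_camera"]); x=np.array([T[1,0],-T[0,0]]) # cam x axis=tool y=(xy,-xx)-> tool x
    y=T[:2,0]/np.linalg.norm(T[:2,0]); tx=np.array([-y[1],y[0]]); 
    col=g[:,326:332].mean(1)if n!="w2" else g[:,322:328].mean(1)
    vr=range(120,170); d=np.abs(np.diff(col))
    ed=[v+.5 for v in vr if d[v]>12]
    print(n,"tx",tx.round(3),"cam",T[:3,3].round(4))
    for v in ed:
        p=ray(f,320,v,.031); print("  v",v,"tool x from TCP(mm)",round(((p[:2]-T[:2,3])@tx+.0688)*1e3,1),p[:2].round(4))
f=np.load("w2.npy",allow_pickle=True).item(); g=cv2.cvtColor(f["frame"],cv2.COLOR_RGB2GRAY)
print(g[205:224,331].tolist(),g[205:224,296].tolist(),ray(f,314,215.5,.031))
```

```text
w2 tx [-0.991 -0.131] cam [ 0.4338 -0.2623  0.3589]
  v 129.5 tool x from TCP(mm) 52.3 [ 0.4498 -0.2577]
  v 130.5 tool x from TCP(mm) 51.3 [ 0.4508 -0.2576]
  v 139.5 tool x from TCP(mm) 42.0 [ 0.46   -0.2564]
  v 140.5 tool x from TCP(mm) 40.9 [ 0.4611 -0.2562]
  v 141.5 tool x from TCP(mm) 39.9 [ 0.4621 -0.2561]
  v 142.5 tool x from TCP(mm) 38.9 [ 0.4631 -0.2559]
  v 144.5 tool x from TCP(mm) 36.7 [ 0.4652 -0.2557]
  v 145.5 tool x from TCP(mm) 35.7 [ 0.4663 -0.2555]
  v 146.5 tool x from TCP(mm) 34.6 [ 0.4673 -0.2554]
  v 154.5 tool x from TCP(mm) 26.1 [ 0.4758 -0.2543]
  v 156.5 tool x from TCP(mm) 24.0 [ 0.4779 -0.254 ]
w4 tx [-0.991 -0.132] cam [ 0.4324 -0.2694  0.3909]
  v 128.5 tool x from TCP(mm) 50.7 [ 0.4502 -0.266 ]
  v 129.5 tool x from TCP(mm) 49.6 [ 0.4513 -0.2658]
  v 137.5 tool x from TCP(mm) 40.5 [ 0.4603 -0.2646]
  v 138.5 tool x from TCP(mm) 39.3 [ 0.4615 -0.2645]
  v 139.5 tool x from TCP(mm) 38.2 [ 0.4626 -0.2643]
  v 140.5 tool x from TCP(mm) 37.0 [ 0.4638 -0.2642]
  v 142.5 tool x from TCP(mm) 34.7 [ 0.466  -0.2638]
  v 143.5 tool x from TCP(mm) 33.6 [ 0.4672 -0.2637]
  v 144.5 tool x from TCP(mm) 32.4 [ 0.4683 -0.2635]
  v 153.5 tool x from TCP(mm) 21.9 [ 0.4787 -0.2621]
w7 tx [-0.991 -0.132] cam [ 0.4327 -0.2678  0.2519]
  v 138.5 tool x from TCP(mm) 50.7 [ 0.4505 -0.2646]
  v 152.5 tool x from TCP(mm) 40.7 [ 0.4604 -0.2633]
  v 155.5 tool x from TCP(mm) 38.6 [ 0.4626 -0.263 ]
  v 156.5 tool x from TCP(mm) 37.8 [ 0.4633 -0.2629]
  v 160.5 tool x from TCP(mm) 34.9 [ 0.4662 -0.2625]
  v 161.5 tool x from TCP(mm) 34.2 [ 0.4669 -0.2624]
  v 162.5 tool x from TCP(mm) 33.5 [ 0.4676 -0.2623]Traceback (most recent call last):
  File "<stdin>", line 4, in <module>
    fid = stack.enter_context(open(os.fspath(file), "rb"))
                              ~~~~^^^^^^^^^^^^^^^^^^^^^^^
FileNotFoundError: [Errno 2] No such file or directory: 'w8.npy'
```

The far edge is 50.7 mm ahead now against about 50.2 mm when seated, so fore-aft is good to about 0.5 mm. Going down now.

```bash
python3 drive.py '[0.010, 0, 0, 0.01, 0, 0.010, 0.0004, 0, 0.02, 0, 0.010, 0.0004, 0, 0.03, 0, 0.010, 0.0004, 0, 0.038, 0, 0.010, 0.0004, 0, 0.042, 0, 0.010, 0.0004, 0, 0.045, 0, 0.010, 0.0004, 0, 0.045, 0, 0.010, 0.0004, 0, 0.045, 0]'; python3 d.py .5005 -.2585 .0815 3.275; python3 drive.py '[0.010, 0, 0, 0.001, 0, 0.010, 0, 0, 0.002, 0, 0.010, 0, 0, 0.003, 0, 0.010, 0, 0, 0.003, 0]'; python3 d.py .5005 -.2585 .0815 3.275
```

```text
time_s: 18.68
eef_pos: [0.5001, -0.2581, 0.0869]
ee_rot: [-0.067, 0.998, 0.0, -0.0]
wrist_force: [-0.3, 1.0, -2.3]
finger_gap: 0.0175
grip_force: 59.4
pos [ 0.5001 -0.2581  0.0869] yaw -3.0084 tilt [-0.0001  0.0001] dtool [-0.0003 -0.0004  0.0054] turn -0.0002 F [-0.3  1.  -2.3] M [-0.01 -0.05  0.03] q [-0.69  0.37  1.76 -0.    1.02 -2.39] t 18.6833
time_s: 19.02
eef_pos: [0.5001, -0.2581, 0.084]
ee_rot: [-0.067, 0.998, -0.0, 0.0]
wrist_force: [1.2, 0.6, -2.3]
finger_gap: 0.0175
grip_force: 59.4
pos [ 0.5001 -0.2581  0.084 ] yaw -3.0084 tilt [ 0.0001 -0.0001] dtool [-0.0004 -0.0005  0.0025] turn -0.0002 F [ 1.2  0.6 -2.3] M [-0.02  0.03  0.01] q [-0.69  0.37  1.76 -0.    1.01 -2.39] t 19.0167
```

```bash
python3 drive.py '[0.010, 0, 0, 0.001, 0, 0.010, 0, 0, 0.0018, 0, 0.010, 0, 0, 0.0018, 0]'; python3 d.py .5005 -.2585 .0815 3.275;  python3 drive.py '[0.010, 0, 0, 0.0004, 0, 0.010, 0, 0, 0.0008, 0, 0.010, 0, 0, 0.0008, 0]'; python3 d.py .5005 -.2585 .0815 3.275
```

```text
time_s: 19.27
eef_pos: [0.5, -0.258, 0.082]
ee_rot: [-0.067, 0.998, 0.0, -0.0]
wrist_force: [0.1, -0.2, -2.0]
finger_gap: 0.017
grip_force: 59.4
pos [ 0.5   -0.258  0.082] yaw -3.0084 tilt [-0.0002  0.0001] dtool [-0.0004 -0.0006  0.0005] turn -0.0002 F [ 0.1 -0.2 -2. ] M [-0.05  0.01 -0.03] q [-0.69  0.37  1.76 -0.    1.01 -2.39] t 19.2667
time_s: 19.52
eef_pos: [0.5001, -0.2581, 0.0815]
ee_rot: [-0.067, 0.998, -0.0, 0.0]
wrist_force: [-0.7, 0.2, -1.3]
finger_gap: 0.0173
grip_force: 59.7
pos [ 0.5001 -0.2581  0.0815] yaw -3.0084 tilt [ 0. -0.] dtool [-0.0003 -0.0005  0.    ] turn -0.0002 F [-0.7  0.2 -1.3] M [ 0.09  0.1  -0.01] q [-0.69  0.37  1.76 -0.    1.01 -2.39] t 19.5167
```

```bash
python3 drive.py '[0.010, 0, 0, 0.0003, 0, 0.020, 0, 0, 0.0003, 0, 0.024, 0, 0, 0.0003, 0, 0.03, 0, 0, 0.0003, 0, 0.04, 0, 0, 0.0003, 0, 0.05, 0, 0, 0.0003, 0, 0.05, 0, 0, 0.0003, 0]'; python3 drive.py '[0.05, 0, 0, -0.01, 0, 0.05, 0, 0, -0.03, 0, 0.05, 0, 0, -0.06, 0, 0.06, 0, 0, -0.1, 0, 0.085, 0, 0, -0.14, 0, 0.085, 0, 0, -0.17, 0, 0.085, 0, 0, -0.17, 0, 0.085, 0, 0, -0.17, 0]'
python3 - <<'E'
from h import *
f=grab("top"); g=grab("scene"); im=np.hstack([cv2.resize(f["frame"][130:280,200:500],None,fx=2,fy=2),g["frame"][130:280,210:410].repeat(2,0).repeat(2,1)])[:,:,::-1]
im=cv2.resize(im,(800,240)); cv2.imwrite("pics/end.png",im)
w=grab("wrist"); np.save("w9.npy",w,allow_pickle=True)
hsv=cv2.cvtColor(w["frame"],cv2.COLOR_RGB2HSV); print("time",manip.sense()["time_s"],manip.sense()["finger_gap"])
E
```

```text
time_s: 20.1
eef_pos: [0.5001, -0.2581, 0.0811]
ee_rot: [-0.067, 0.998, -0.0, 0.0]
wrist_force: [-0.1, 0.1, -0.6]
finger_gap: 0.05
grip_force: 0.0
time_s: 20.77
eef_pos: [0.5012, -0.2589, 0.2546]
ee_rot: [-0.067, 0.998, -0.002, 0.002]
wrist_force: [0.1, 0.6, -0.9]
finger_gap: 0.0852
grip_force: 0.0
time 20.9167 0.08518741966971917
```

View pics/end.png

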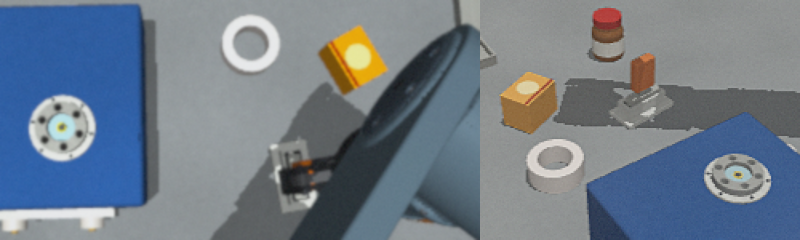

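The end view shows the spanner standing upright in its holder, with the tape, carton and jar where they were and the gripper clear. I'm handing the job in.

```bash
python3 -c "
from plant import manip, viewer, order
print(order.close_job())"
```

```text
the job is handed in; nothing more can be done
None
```

I turned the ring clockwise until it came up firm on its stop (about 1.2 N m, pins about 8 mm deep), put the spanner back upright in its holder, left the carton, jar and tape roll where they were, and handed in the job at about 21 s.

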